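# Slide an aluminium blank over the cabinet edge for sawing

### The job

The aluminium plate is to be sawn along the white line scribed in its blue band. With the fingertips, slide it flat across the roller cabinet's wooden top and out, blue end first, over the edge on the robot's right until that line runs parallel to the edge and about 10 mm outside it, and leave it lying there. Do not pick the plate up or tip it, and leave the drill, hacksaw, battery pack and screwdriver where they are.

Things in the scene. Friction and masses are not known exactly. Their poses are not given: they have to be found in the camera images.
- edge (a point): Middle of the straight edge on the robot's right (-y) side of the roller cabinet's wooden worktop, on its top surface. The cabinet is fixed; its place and angle differ each time. Worktop 460 x 700 mm, 28 mm thick, top at z = 0. x runs along the edge (230 mm either way), y points inwards over the worktop (negative y is outside), z up.
- plate: Bare aluminium blank lying loose and flat, 120 mm (x) by 180 mm (y), 6 mm thick, about 0.35 kg. Origin: centre of its underside. Its front (-y) end starts towards the cabinet's right-hand edge, turned up to 20 degrees. A blue band 34 mm wide crosses it, with the white line along its middle, 45 mm from the front end. Two dark holes near the back end. It stops sliding when no longer pushed.
- plate_centre (a point): The plate's centre, half-way up its thickness; axes as the plate's.
- plate_back (a point): Middle of the plate's straight back end (its +y end face, 120 mm long, 6 mm high), half-way up its thickness, 3 mm above the worktop; axes as the plate's.
- line_near (a point): End of the white scribed line at the plate's -x long side, on the plate's top.
- line_far (a point): End of the white scribed line at the plate's +x long side, on the plate's top; 120 mm from the other end.
- drill: Cordless drill standing on its battery, to be left alone: foot 118 x 76 mm, 230 mm high, the nose reaching 135 mm along its +x. Origin: centre of its underside.
- hacksaw: Red-framed hacksaw lying flat, to be left alone: it reaches from 167 mm along its -x (handle) to 202 mm along its +x, and from -20 to 105 mm along its y, 26 mm high. Origin: on the blade, at the worktop.
- battery: Spare battery pack for the drill, to be left alone: black with a red stripe, 118 x 76 x 62 mm high, left of the plate. Origin: centre of its underside.
- screwdriver: Blue-handled screwdriver lying on the far side of the plate, to be left alone: handle 100 x 28 x 26 mm along its -x, 110 mm shank along its +x. Origin: where the handle meets the shank, at the worktop.

How it is judged:
At the end, for the whole second after the job is handed in: Both ends of the scribed line are 5 to 15 mm outside the worktop's right-hand edge, within that edge's length; the plate lies flat and still on the worktop; drill, hacksaw, battery pack and screwdriver are upright as before and within 20 mm of where they were (y of line_near in the frame of edge between -0.015 and -0.005 m and x of line_near in the frame of edge between -0.225 and 0.225 m and y of line_far in the frame of edge between -0.015 and -0.005 m and x of line_far in the frame of edge between -0.225 and 0.225 m and z of plate_centre in the frame of edge between -0.001 and 0.007 m and angle between plate_centre's own z axis and vertical below 0.04 rad and y of plate_back in the frame of edge above 0.05 m and linear speed of plate below 0.01 m/s and distance of each of drill, hacksaw, battery, screwdriver from where it was at the start of the episode below 0.02 m and angle between each of drill, hacksaw, battery, screwdriver's own z axis and vertical below 0.3 rad); the robot touches nothing.
It fails at once if the plate is lifted off the worktop (z of plate_centre in the frame of edge above 0.013 m).
It fails at once if the plate is tipped up or tips over the edge (angle between plate_centre's own z axis and vertical above 0.12 rad or z of plate_centre in the frame of edge below -0.02 m).
It fails at once if the drill, hacksaw, battery pack or screwdriver is shifted by more than 20 mm or tipped over (distance of any of drill, hacksaw, battery, screwdriver from where it was at the start of the episode above 0.02 m or angle between any of drill, hacksaw, battery, screwdriver's own z axis and vertical above 0.3 rad).
It also fails if it takes over 48 s, if anything falls off the work surface, if the arm or the gripper's body presses on something with over 40 N, if the wrist force passes 120 N, or if a joint passes its speed limit or range.

### The arm

A 6-joint arm with a two-finger parallel gripper is mounted at the origin on the work surface. World frame = base frame: x ahead of the robot, y to its left, z up, the work surface at z = 0. Lengths are in m, angles in rad, forces in N, time in s.
With the tool pointing down it reaches from about 0.35 to 0.975 m from the base axis. Payload 4.9 kg.
Tool frame: the origin (TCP) lies at the very end of the fingers, on their centre line; the grasp point (between the pads) lies 19 mm behind it; z points along the fingers, y is the line along which they close (so a half turn about z gives the same grasp; the last joint's range is limited). The gripper opens to 85 mm and grips with 20 to 120 N. Pads are 22 mm wide; open, the fingers measure 114 mm over their backs; the gripper's body (76 mm by 85 mm) begins 54 mm behind the grasp point. The pads swing forward as they close: fully open they stand 13 mm farther back than shut.
Start: joints at [-1.467, 0.053, 1.613, -0, 1.476, -0.119], TCP at [0.138, -0.61, 0.231] pointing down, gripper open.
Joint ranges: [-3.01, 3.01], [-1.01, 2.22], [0.06, 2.58], [-1.02, 4.17], [0.09, 2.62], [-3.14, 3.14]. Speed limits (rad/s): [2.57, 2.57, 3.14, 3.14, 3.14, 3.14].

### API

Orientations are given as a rotation vector (axis times angle).
In Python, from station import ctrl gives the robot as it stands.
- The arm moves only by the tool jog_arm, never from a script. Its argument "plan" is a list of rows, each a list of 7 numbers: the shift along the tool's x, y, z in units of 0.02 m (1.0 is 0.02 m), then the turn, a rotation vector about the tool's x, y, z in units of 45 degrees (1.0 is 45 degrees), then the opening, from -1 (shut) to 1 (fully open). A call has 1 to 8 rows; each row shifts and turns the commanded pose from where the row before left it, along the tool's axes as they then stand; what a row does not reach is not made up. A row lasts 1/10 s, in which the tool goes at most 50 mm and 8.59 degrees, less where a joint would pass 70% of its speed; a pose out of reach is approached as far as the arm can. A call with a number of a shift or a turn outside -1 to 1 is refused whole. A call with a gripper value outside its range is refused whole. The fingers move at their own pace and stop on an object; "grip_force" is the grip in N (left out, the last holds). Time passes only in rows, so rows that do not move let the fingers close. It gives the time, the measured TCP pose, the force, the opening and the grip force at its end, in the units of the state.
- ctrl.get_obs(): the state, without advancing time (a new reading comes with each control period).
- ctrl.get_image(name): name is "scene" or "top" or "wrist"; returns (picture, depth): 384x512x3 uint8, red, green, blue; 384x512 float32, m along the optical axis (not along the pixel's ray), 0 where there is no reading.
- ctrl.camera_info(name): a dict with "camera_matrix" (3x3 intrinsics, pixels), "rvec" (rotation vector, rad) and "tvec" (3), from world to camera coordinates, as OpenCV has them; the wrist camera has in their place "T_tool_cam" (4x4, takes a point from camera to tool coordinates, whose origin is the TCP and whose axes are the flange's). Camera axes: x right, y down, z forward; pixel columns grow to the right and rows downward; lengths in m; the calibration is good to about 2 mm. The wrist camera is an equidistant fisheye: a pixel r from the principal point sees the ray r / f radians off the axis. A picture is of the moment at which its call begins: read the wrist's pose just before it. camera_info takes no time and is no camera call.
- ctrl.finish_job(): hands the job in; it is judged then, once.
The state is a dict: "t": time; "q": joint angles; "dq": joint speeds; "effort": joint torques, N m; "tool_pos": TCP position; "tool_rot": TCP orientation; "contact_force": force on the tool from outside, world axes, zero at the start; "wrist_torque": the same for the moment, N m; "opening": finger opening in m; "grip_force": force on a finger pad.
Only numpy, scipy, OpenCV 4.12 (cv2) and the standard library are available. Lean on these libraries where they do the work, as an engineer would, in place of code of your own. Each camera call takes 0.05 s, during which the arm holds its last target. There are 200 camera calls.

## Working session

There is one attempt and no reset: what is moved stays moved. The work goes in short steps, Python scripts to look and compute and a tool call to move; the robot and the scene stay as the last step left them, time stands still between calls to the robot, and variables do not carry over. Pictures are saved under pics/ and viewed, at most 10 in all, crops included, and the job is handed in when it is done.

Besides the shell and the picture viewer there is one more tool, called after ">>>" as name(argument=value, ...) on one line, values as JSON. jog_arm: Moves the arm, as the interface text tells. Shifts and turns lie within -1 to 1; 1 stands for 0.02 m of shift or 45 degrees of turn. Its arguments: {"type":"object","properties":{"plan":{"type":"array"},"grip_force":{"type":"number"}},"required":["plan"]}

```bash
mkdir -p pics; ls; python3 - <<'E'
from station import ctrl
import cv2,numpy as np
print(ctrl.get_obs())
for n in("top","scene"):
    p,d=ctrl.get_image(n); cv2.imwrite(f"pics/{n}0.png",p[:,:,::-1]); np.savez(f"pics/{n}0.npz",p=p,d=d); print(n,ctrl.camera_info(n))
print(ctrl.camera_info("wrist"))
E
```

```text
pics
{'t': 0.0, 'q': array([-1.46701850e+00,  5.33368914e-02,  1.61429932e+00, -1.29102013e-05,
        1.47598755e+00, -1.19018986e-01]), 'dq': array([-1.15822262e-03, -3.60414786e-05, -2.39607276e-04,  1.18115342e-03,
       -2.91039736e-03,  2.76292088e-04]), 'effort': array([ 2.04473254e-03, -3.93682158e+01, -3.70178175e+01,  4.45964332e-06,
        7.26555591e-03,  8.80534472e-07]), 'tool_pos': array([ 0.13801925, -0.60893217,  0.23007222]), 'tool_rot': array([-3.12010107e+00, -3.49021157e-01, -4.12453033e-06]), 'contact_force': array([ 0.76838225, -0.04323407,  0.81584145]), 'wrist_torque': array([-0.00901002, -0.02487902, -0.03180567]), 'grip_force': 0.0, 'opening': 0.08542218477670714}
top {'camera_matrix': array([[417.9246346 ,   0.        , 257.96137858],
       [  0.        , 417.9246346 , 201.78790722],
       [  0.        ,   0.        ,   1.        ]]), 'rvec': array([ 2.16993495, -2.16127182,  0.16135097]), 'tvec': array([0.08372058, 0.6270868 , 1.01177481])}
scene {'camera_matrix': array([[447.80902519,   0.        , 264.51372423],
       [  0.        , 447.80902519, 193.48402196],
       [  0.        ,   0.        ,   1.        ]]), 'rvec': array([ 1.91754274,  1.44550477, -0.64866733]), 'tvec': array([-0.27381725, -0.36676285,  1.54409968])}
{'camera_matrix': array([[297.31863964,   0.        , 259.06298456],
       [  0.        , 297.31863964, 192.86770873],
       [  0.        ,   0.        ,   1.        ]]), 'T_tool_cam': array([[ 1.36317932e-04, -9.65941653e-01, -2.58759937e-01,
         6.56266770e-02],
       [ 9.99999915e-01,  3.13015945e-05,  4.09964570e-04,
         7.88648114e-05],
       [-3.87902256e-04, -2.58759971e-01,  9.65941575e-01,
        -1.44095744e-01],
       [ 0.00000000e+00,  0.00000000e+00,  0.00000000e+00,
         1.00000000e+00]])}
```

View pics/top0.png

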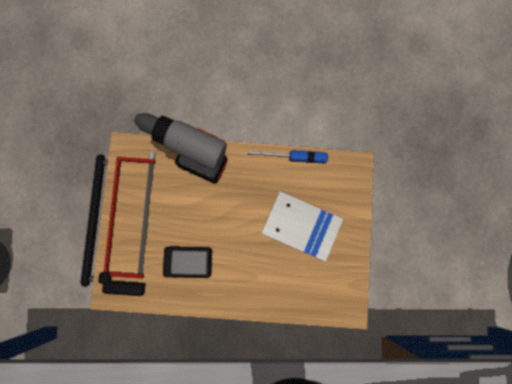

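View pics/scene0.png

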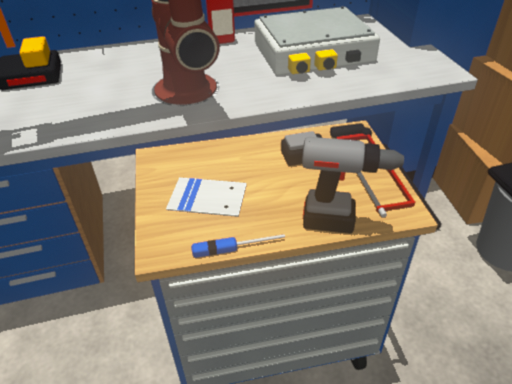

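The top view shows the plate at about (303,226), with the blue band towards the worktop's right edge. That edge runs from about (373,153) to (367,327). The battery is at (188,262), the screwdriver at (288,156), and the drill and hacksaw are at the left.

```bash
cat > h.py <<'E'
import cv2,numpy as np
from station import ctrl
def cast(n,uv,z):
    c=ctrl.camera_info(n);R=cv2.Rodrigues(c["rvec"])[0];K=c["camera_matrix"]
    uv=np.atleast_2d(uv).astype(float);r=(np.c_[uv,np.ones(len(uv))]@np.linalg.inv(K).T)@R
    o=-R.T@c["tvec"];return o+r*((z-o[2])/r[:,2])[:,None]
def backproj(n,d):
    c=ctrl.camera_info(n);R=cv2.Rodrigues(c["rvec"])[0];K=c["camera_matrix"]
    v,u=np.mgrid[:d.shape[0],:d.shape[1]]
    P=np.stack([(u-K[0,2])/K[0,0]*d,(v-K[1,2])/K[1,1]*d,d],-1);return (P-c["tvec"])@R
def comp(m):
    n,l,s,_=cv2.connectedComponentsWithStats(m.astype(np.uint8));return l==1+np.argmax(s[1:,4])
def edge_line(n,p,d,z,rows):
    # subpixel wood/floor edge along image rows
    g=cv2.GaussianBlur(p.astype(np.float32),(3,3),0);f=g[:,:,0]-g[:,:,2] # wood: R-B
    pts=[]
    for v in rows:
        r=f[v,340:395];gr=-np.diff(r);k=int(np.argmax(gr))
        w=gr[max(0,k-2):k+3];pts.append((340+max(0,k-2)+.5+(w*np.arange(len(w))).sum()/w.sum(),v))
    W=cast(n,pts,z)[:,:2];vx,vy,x0,y0=cv2.fitLine(W.astype(np.float32),cv2.DIST_HUBER,0,.001,.001).ravel()
    res=np.abs((W-[x0,y0])@np.array([-vy,vx]));return np.array([x0,y0]),np.array([vx,vy])*np.sign(vx),res
E
python3 - <<'E'
from h import *
a=np.load("pics/top0.npz");p,d=a["p"],a["d"];W=backproj("top",d)
for uv in[(240,290),(350,180),(345,300),(120,220),(303,226),(288,215),(330,226),(188,262),(310,157),(205,145),(148,220),(420,200)]:print(uv,W[uv[1],uv[0]].round(4))
zt=np.median(W[280:300,230:330,2]);print("zt",zt)
o,t,res=edge_line("top",p,d,zt,range(165,320));print("edge",o,t,np.degrees(np.arctan2(t[1],t[0])),np.percentile(res,[50,90,99]))
hsv=cv2.cvtColor(p,cv2.COLOR_RGB2HSV)
roi=np.zeros(d.shape,bool);roi[180:275,250:360]=1
blue=roi&(hsv[...,0]>100)&(hsv[...,0]<130)&(hsv[...,1]>110)
wh=roi&(hsv[...,1]<60)&(hsv[...,2]>120)
m=cv2.morphologyEx((blue|wh).astype(np.uint8),cv2.MORPH_CLOSE,np.ones((5,5)))
m=comp(m);c=max(cv2.findContours(m.astype(np.uint8),0,2)[0],key=len)
(cx,sz,an)=cv2.minAreaRect(c);print(cx,sz,an)
box=cv2.boxPoints((cx,sz,an));B=cast("top",box,zt+.006);print(B.round(4),np.linalg.norm(np.diff(B[[0,1,2,3,0]],axis=0),axis=1))
ys,xs=np.nonzero(blue);bl=cast("top",np.c_[xs,ys],zt+.006);(c2,s2,a2)=cv2.minAreaRect((bl[:,:2]*1000).astype(np.float32));print("band",c2,s2,a2)
# corners of battery, screwdriver extents
E
```

```text
(240, 290) [0.406  0.1304 0.0017]
(350, 180) [ 0.6908 -0.1571  0.0011]
(345, 300) [ 0.3815 -0.1358  0.0041]
(120, 220) [ 0.5826  0.441  -0.0012]
(303, 226) [ 0.5686 -0.031   0.0055]
(288, 215) [0.5971 0.0075 0.0045]
(330, 226) [ 0.5692 -0.1016  0.0021]
(188, 262) [0.4769 0.2541 0.0659]
(310, 157) [ 0.7463 -0.0487  0.0246]
(205, 145) [0.7212 0.2011 0.2291]
(148, 220) [ 0.5829  0.3691 -0.0007]
(420, 200) [ 0.7398 -0.6535 -0.7505]
zt -7.796758017993883e-06
edge [ 0.54564875 -0.20611282] [ 0.9974942  -0.07074829] -4.0569673 [0.0001395  0.00041993 0.0009556 ]
(302.26397705078125, 225.896728515625) (70.48684692382812, 47.124839782714844) 23.629377365112305
[[ 0.5492  0.0787  0.006 ]
 [ 0.6618  0.0297  0.006 ]
 [ 0.5887 -0.1377  0.006 ]
 [ 0.4777 -0.0866  0.006 ]] [0.12275762 0.1826242  0.12214584 0.18006818]
band (551.0384521484375, -69.63838195800781) (30.953466415405273, 115.34201049804688) 66.32524871826172
```

```bash
python3 - <<'E'
import cv2
p=cv2.imread("pics/top0.png");cv2.imwrite("pics/c0.png",cv2.resize(p[130:340,230:400],None,fx=2.8,fy=2.8,interpolation=2))
E
```

```text
(no output)
```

View pics/c0.png

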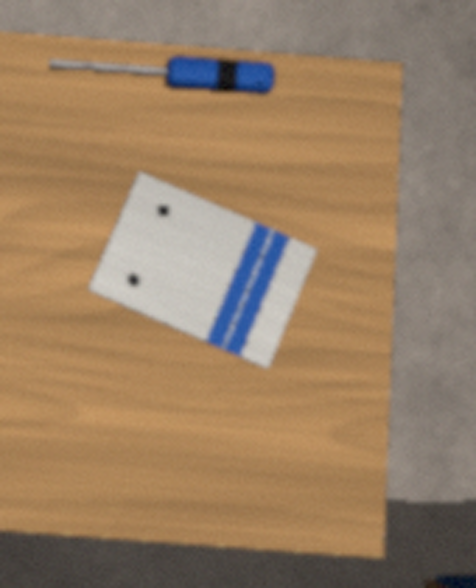

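```bash
python3 - <<'E'
from h import *
P=[]
for n in("top","scene"):
    d=np.load(f"pics/{n}0.npz")["d"];W=backproj(n,d)[d>0];P.append(W[(W[:,0]>.3)&(W[:,0]<.95)&(abs(W[:,1])<.5)&(W[:,2]>.03)&(W[:,2]<.4)])
P=np.vstack(P)
for back in(.02,.035):
  yaw=np.radians(66.5);x=np.array([np.cos(yaw),np.sin(yaw)]);y=np.array([x[1],-x[0]])
  tcp=np.array([.6055,.0542])+x*back;print("tcp",tcp)
  q=P[:,:2]-tcp;u,v=q@x,q@y
  for z0 in(.03,.08,.12,.16,.2,.24):
    s=(P[:,2]>z0)&(P[:,2]<z0+.04)&(abs(v)<.06)&(u>-.1);print(z0,s.sum(),u[s].min().round(3) if s.any() else None, np.hypot(u,v)[(P[:,2]>z0)&(P[:,2]<z0+.04)].min().round(3) )
E
```

```text
tcp [0.61347498 0.0725412 ]
0.03 645 0.135 0.138
0.08 60 0.159 0.165
0.12 104 0.163 0.169
0.16 99 0.126 0.129
0.2 2739 0.126 0.128Traceback (most recent call last):
  File "<stdin>", line 11, in <module>
    return umr_minimum(a, axis, None, out, keepdims, initial, where)
ValueError: zero-size array to reduction operation minimum which has no identity
```

>>> jog_arm(plan=[[0,0,0,0,0,-0.17,0.6],[0,0,0,0,0,-0.17,0.6],[0,0,0,0,0,-0.17,0.6],[0,0,0,0,0,-0.17,0.6],[0,0,0,0,0,-0.17,0.6],[0,0,0,0,0,-0.17,0.6],[0,0,0,0,0,-0.17,0.6],[1,0.2,0,0,0,0,0.6]])

```text
t: 0.9
tool_pos: [0.1488, -0.5933, 0.2305]
tool_rot: [-2.629, -1.718, 0.0]
contact_force: [0.0, 0.4, 0.5]
opening: 0.0684
grip_force: 0.0
```

>>> jog_arm(plan=[[1,0.2,0,0,0,0,0.6],[1,0.2,0,0,0,0,0.6],[1,0.2,0,0,0,0,0.6],[1,0.2,0,0,0,0,0.6],[1,0.2,0,0,0,0,0.6],[1,0.2,0,0,0,0,0.6],[1,0.2,0,0,0,0,0.6],[1,0.2,0,0,0,0,0.6]])

```text
t: 1.7
tool_pos: [0.2443, -0.4577, 0.2314]
tool_rot: [2.63, 1.718, -0.0]
contact_force: [1.1, -0.5, -0.5]
opening: 0.0683
grip_force: 0.0
```

>>> jog_arm(plan=[[1,0.2,0,0,0,0,0.6],[1,0.2,0,0,0,0,0.6],[1,0.2,0,0,0,0,0.6],[1,0.2,0,0,0,0,0.6],[1,0.2,0,0,0,0,0.6],[1,0.2,0,0,0,0,0.6],[1,0.2,0,0,0,0,0.6],[1,0.2,0,0,0,0,0.6]])

```text
t: 2.5
tool_pos: [0.3376, -0.324, 0.2314]
tool_rot: [2.63, 1.718, 0.0]
contact_force: [0.4, -0.0, 0.4]
opening: 0.0685
grip_force: 0.0
```

>>> jog_arm(plan=[[1,0.2,0,0,0,0,0.6],[1,0.2,0,0,0,0,0.6],[1,0.2,0,0,0,0,0.6],[1,0.2,0,0,0,0,0.6],[1,0.2,0,0,0,0,0.6],[1,0.2,0,0,0,0,0.6],[1,0.2,0,0,0,0,0.6],[1,0.2,0,0,0,0,0.6]])

```text
t: 3.3
tool_pos: [0.4309, -0.1902, 0.2314]
tool_rot: [2.629, 1.719, 0.0]
contact_force: [0.3, -0.1, -1.0]
opening: 0.0685
grip_force: 0.0
```

>>> jog_arm(plan=[[1,0.2,0,0,0,0,0.6],[1,0.2,0,0,0,0,0.6],[1,0.2,0,0,0,0,0.6],[1,0.2,0,0,0,0,0.6],[1,0.2,0,0,0,0,0.6],[0,0,0,0,0,0,0.6]])

```text
t: 3.9
tool_pos: [0.4895, -0.1061, 0.2314]
tool_rot: [-2.627, -1.722, -0.001]
contact_force: [-0.3, 0.4, -0.3]
opening: 0.0683
grip_force: 0.0
```

>>> jog_arm(plan=[[1,0.2,0,0,0,0,0.6],[1,0.2,0,0,0,0,0.6],[1,0.2,0,0,0,0,0.6],[1,0.2,0,0,0,0,0.6],[1,0.2,0,0,0,0,0.6],[1,0.2,0,0,0,0,0.6],[1,0.2,0,0,0,0,0.6],[1,0.2,0,0,0,0,0.6]])

```text
t: 4.7
tool_pos: [0.5825, 0.0258, 0.2314]
tool_rot: [2.63, 1.718, -0.001]
contact_force: [0.8, -0.3, 0.3]
opening: 0.0683
grip_force: 0.0
```

>>> jog_arm(plan=[[1,0.2,0,0,0,0,0.6],[1,0.2,0,0,0,0,0.6],[1,0.2,0,0,0,0,0.6],[0,0,1,0,0,0,0.6],[0,0,1,0,0,0,0.6],[0,0,1,0,0,0,0.6],[0,0,1,0,0,0,0.6],[0,0,1,0,0,0,0.6]])

```text
t: 5.5
tool_pos: [0.6172, 0.0752, 0.1306]
tool_rot: [2.63, 1.718, -0.001]
contact_force: [0.4, -0.1, 0.5]
opening: 0.0685
grip_force: 0.0
```

>>> jog_arm(plan=[[0,0,1,0,0,0,0.6],[0,0,1,0,0,0,0.6],[0,0,1,0,0,0,0.6],[0,0,1,0,0,0,0.6],[0,0,0,0,0,0,0.6]])

```text
t: 6.0
tool_pos: [0.6146, 0.0752, 0.0479]
tool_rot: [-2.627, -1.716, 0.009]
contact_force: [0.3, -0.1, -0.1]
opening: 0.0684
grip_force: 0.0
```

```bash
python3 - <<'E'
from h import *
o=ctrl.get_obs();print(o["tool_pos"],o["contact_force"],o["q"])
p,d=ctrl.get_image("wrist");cv2.imwrite("pics/w1.png",p[:,:,::-1])
p,d=ctrl.get_image("top");cv2.imwrite("pics/t1.png",cv2.resize(p[100:340,160:400,::-1],None,fx=2,fy=2))
cv2.imwrite("pics/m1.png",np.hstack([cv2.resize(cv2.imread("pics/w1.png"),(480,360)),cv2.resize(cv2.imread("pics/t1.png"),(310,310))[:, :].copy() if 0 else cv2.copyMakeBorder(cv2.resize(cv2.imread("pics/t1.png"),(310,310)),0,50,0,0,0)]))
E
```

```text
[0.61461143 0.07515352 0.04786171] [ 0.31078989 -0.14982512 -0.1145199 ] [ 1.72120420e-03  2.19557046e-01  1.75344640e+00 -4.05004391e-04
  1.17537513e+00  4.15548645e-01]
```

View pics/m1.png

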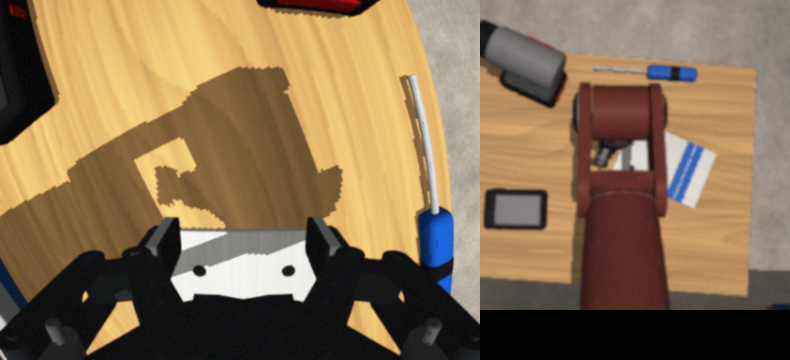

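The wrist view shows the plate's back edge at about v=230 (scaled picture), between the two tips at u≈170 and 318. That puts the edge 22 mm ahead of the TCP, which agrees with the top view, so the gripper is centred. I'll go down and probe for the surface.

>>> jog_arm(plan=[[0.3,0,0.7,0,0,0,0.6],[0,0,0.7,0,0,0,0.6],[0,0,0,0,0,0,0.6],[0,0,0,0,0,0,0.6]])

```text
t: 6.5
tool_pos: [0.6195, 0.0811, 0.0224]
tool_rot: [-2.629, -1.718, 0.002]
contact_force: [-0.4, -0.7, -0.3]
opening: 0.0683
grip_force: 0.0
```

>>> jog_arm(plan=[[0,0,0.2,0,0,0,0.6],[0,0,0.2,0,0,0,0.6],[0,0,0,0,0,0,0.6],[0,0,0,0,0,0,0.6]])

```text
t: 6.9
tool_pos: [0.62, 0.081, 0.0152]
tool_rot: [-2.63, -1.718, 0.0]
contact_force: [-0.6, 0.1, -0.4]
opening: 0.0684
grip_force: 0.0
```

>>> jog_arm(plan=[[0,0,0.2,0,0,0,0.6],[0,0,0.1,0,0,0,0.6],[0,0,0,0,0,0,0.6],[0,0,0,0,0,0,0.6]])

```text
t: 7.3
tool_pos: [0.62, 0.081, 0.0092]
tool_rot: [-2.63, -1.718, 0.0]
contact_force: [-0.3, 0.2, -0.3]
opening: 0.0682
grip_force: 0.0
```

>>> jog_arm(plan=[[0,0,0.15,0,0,0,0.6],[0,0,0,0,0,0,0.6],[0,0,0,0,0,0,0.6]])

```text
t: 7.6
tool_pos: [0.62, 0.081, 0.0061]
tool_rot: [-2.63, -1.718, 0.0]
contact_force: [-0.2, -0.8, 0.3]
opening: 0.068
grip_force: 0.0
```

>>> jog_arm(plan=[[0,0,0.1,0,0,0,0.6],[0,0,0,0,0,0,0.6],[0,0,0,0,0,0,0.6]])

```text
t: 7.9
tool_pos: [0.62, 0.081, 0.0042]
tool_rot: [-2.63, -1.718, 0.0]
contact_force: [0.0, 0.1, 0.0]
opening: 0.0687
grip_force: 0.0
```

>>> jog_arm(plan=[[0,0,0.1,0,0,0,0.6],[0,0,0,0,0,0,0.6],[0,0,0,0,0,0,0.6]])

```text
t: 8.2
tool_pos: [0.62, 0.081, 0.0022]
tool_rot: [-2.63, -1.718, 0.0]
contact_force: [-0.5, -0.4, 0.0]
opening: 0.0685
grip_force: 0.0
```

>>> jog_arm(plan=[[0,0,0.05,0,0,0,0.6],[0,0,0,0,0,0,0.6],[0,0,0,0,0,0,0.6]])

```text
t: 8.5
tool_pos: [0.6201, 0.081, 0.0013]
tool_rot: [-2.63, -1.718, 0.0]
contact_force: [0.2, 0.2, -0.2]
opening: 0.0682
grip_force: 0.0
```

>>> jog_arm(plan=[[0,0,0.05,0,0,0,0.6],[0,0,0,0,0,0,0.6],[0,0,0,0,0,0,0.6]])

```text
t: 8.8
tool_pos: [0.62, 0.081, 0.0002]
tool_rot: [-2.63, -1.718, 0.0]
contact_force: [0.2, 0.2, -0.7]
opening: 0.0686
grip_force: 0.0
```

>>> jog_arm(plan=[[0,0,0.07,0,0,0,0.6],[0,0,0,0,0,0,0.6],[0,0,0,0,0,0,0.6]])

```text
t: 9.1
tool_pos: [0.62, 0.081, -0.0011]
tool_rot: [-2.63, -1.718, 0.0]
contact_force: [-0.2, -1.1, 0.5]
opening: 0.0687
grip_force: 0.0
```

>>> jog_arm(plan=[[0,0,0.07,0,0,0,0.6],[0,0,0,0,0,0,0.6],[0,0,0,0,0,0,0.6]])

```text
t: 9.4
tool_pos: [0.6201, 0.081, -0.0025]
tool_rot: [-2.63, -1.718, 0.0]
contact_force: [0.8, 0.9, 0.5]
opening: 0.0684
grip_force: 0.0
```

>>> jog_arm(plan=[[0,0,0.05,0,0,0,0.6],[0,0,0,0,0,0,0.6],[0,0,0,0,0,0,0.6]])

```text
t: 9.7
tool_pos: [0.6201, 0.081, -0.0035]
tool_rot: [-2.63, -1.718, 0.0]
contact_force: [-0.4, 0.0, -0.6]
opening: 0.0682
grip_force: 0.0
```

>>> jog_arm(plan=[[0,0,0.07,0,0,0,0.6],[0,0,0,0,0,0,0.6],[0,0,0,0,0,0,0.6]])

```text
t: 10.0
tool_pos: [0.62, 0.081, -0.005]
tool_rot: [-2.63, -1.718, 0.0]
contact_force: [0.7, -0.4, -0.3]
opening: 0.0684
grip_force: 0.0
```

>>> jog_arm(plan=[[0,0,0.05,0,0,0,0.6],[0,0,0,0,0,0,0.6],[0,0,0,0,0,0,0.6]])

```text
t: 10.3
tool_pos: [0.62, 0.081, -0.0059]
tool_rot: [-2.63, -1.718, 0.0]
contact_force: [0.9, -0.0, -0.7]
opening: 0.0685
grip_force: 0.0
```

>>> jog_arm(plan=[[0,0,0.05,0,0,0,0.6],[0,0,0,0,0,0,0.6],[0,0,0,0,0,0,0.6]])

```text
t: 10.6
tool_pos: [0.62, 0.081, -0.007]
tool_rot: [-2.63, -1.718, 0.0]
contact_force: [0.3, -0.3, -0.1]
opening: 0.0679
grip_force: 0.0
```

>>> jog_arm(plan=[[0,0,0.05,0,0,0,0.6],[0,0,0,0,0,0,0.6],[0,0,0,0,0,0,0.6]])

```text
t: 10.9
tool_pos: [0.6203, 0.081, -0.0072]
tool_rot: [2.63, 1.718, 0.0]
contact_force: [-2.5, 0.1, 5.8]
opening: 0.0683
grip_force: 2.7
```

>>> jog_arm(plan=[[0,0,0.05,0,0,0,0.6],[0,0,0,0,0,0,0.6],[0,0,0,0,0,0,0.6]])

```text
t: 11.2
tool_pos: [0.6203, 0.081, -0.0072]
tool_rot: [-2.63, -1.718, 0.001]
contact_force: [-6.2, 0.1, 11.2]
opening: 0.0683
grip_force: 5.5
```

>>> jog_arm(plan=[[0,0,-0.21,0,0,0,0.6],[-0.3,0,0,0,0,0,0.6],[-0.3,0,0,0,0,0,0.6],[-0.2,0,0,0,0,0,0.6],[0,0,0,0,0,0,0.6]])

```text
t: 11.7
tool_pos: [0.613, 0.0656, -0.0052]
tool_rot: [-2.63, -1.717, 0.001]
contact_force: [0.5, 0.5, 0.7]
opening: 0.0686
grip_force: 0.0
```

>>> jog_arm(plan=[[-0.15,0,0,0,0,0,0.6],[-0.15,0,0,0,0,0,0.6],[0,0,0,0,0,0,0.6]])

```text
t: 12.0
tool_pos: [0.6111, 0.0608, -0.0048]
tool_rot: [-2.63, -1.718, -0.0]
contact_force: [0.7, 0.3, -0.4]
opening: 0.0684
grip_force: 0.3
```

>>> jog_arm(plan=[[-0.25,0,0,0,0,-0.0173,0.6],[-0.25,0,0,0,0,-0.0173,0.6],[-0.25,0,0,0,0,-0.0173,0.6],[-0.25,0,0,0,0,-0.0173,0.6],[-0.25,0,0,0,0,-0.0173,0.6],[-0.25,0,0,0,0,-0.0173,0.6],[-0.25,0,0,0,0,-0.0173,0.6],[-0.25,0,0,0,0,-0.0173,0.6]])

```text
t: 12.8
tool_pos: [0.5967, 0.0231, -0.0047]
tool_rot: [-2.532, -1.86, 0.0]
contact_force: [-0.0, 3.0, -1.6]
opening: 0.0679
grip_force: 1.2
```

```bash
python3 - <<'E'
from h import *
p,d=ctrl.get_image("wrist");q,d=ctrl.get_image("top")
cv2.imwrite("pics/m2.png",np.hstack([p,cv2.resize(q[150:342,240:384],(288,384))])[:,:,::-1])
E
```

```text
(no output)
```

View pics/m2.png

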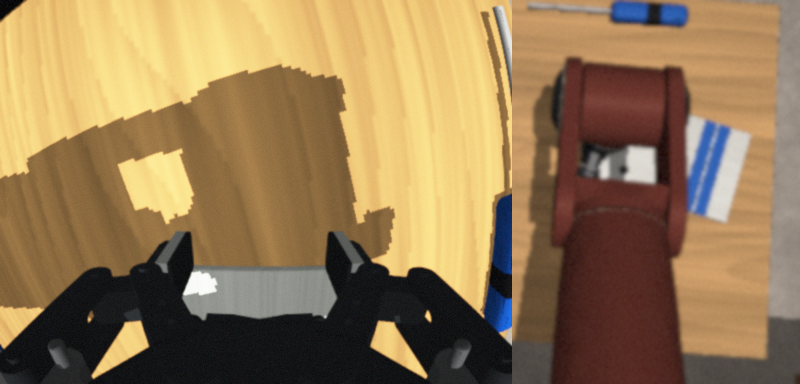

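Both tips are against the back edge, at v≈267 across the wrist picture, and the plate is turning with the gripper. I'll keep pushing.

>>> jog_arm(plan=[[-0.25,0,0,0,0,-0.0173,0.6],[-0.25,0,0,0,0,-0.0173,0.6],[-0.25,0,0,0,0,-0.0173,0.6],[-0.25,0,0,0,0,-0.0173,0.6],[-0.25,0,0,0,0,-0.0173,0.6],[-0.25,0,0,0,0,-0.0173,0.6],[-0.25,0,0,0,0,-0.0173,0.6],[-0.25,0,0,0,0,-0.0173,0.6]])

```text
t: 13.7
tool_pos: [0.5866, -0.0155, -0.0047]
tool_rot: [-2.427, -1.995, 0.0]
contact_force: [-0.8, 3.2, -0.4]
opening: 0.0681
grip_force: 1.6
```

>>> jog_arm(plan=[[-0.25,0,0,0,0,-0.0173,0.6],[-0.25,0,0,0,0,-0.0173,0.6],[-0.25,0,0,0,0,-0.0173,0.6],[-0.25,0,0,0,0,-0.0173,0.6],[-0.25,0,0,0,0,-0.0173,0.6],[-0.25,0,0,0,0,-0.0173,0.6],[-0.25,0,0,0,0,-0.0173,0.6],[0,0,0,0,0,0,0.6]])

```text
t: 14.5
tool_pos: [0.5813, -0.0508, -0.0047]
tool_rot: [2.33, 2.106, -0.001]
contact_force: [-0.6, 0.4, -0.8]
opening: 0.0682
grip_force: 0.1
```

```bash
python3 - <<'E'
from h import *
o=ctrl.get_obs();print(o["tool_pos"],o["tool_rot"],o["contact_force"])
q,d=ctrl.get_image("top");np.savez("pics/t3.npz",p=q,d=d);s,_=ctrl.get_image("scene")
cv2.imwrite("pics/m3.png",np.hstack([s,cv2.resize(q[150:342,240:384],(288,384))])[:,:,::-1])
E
```

```text
[ 0.58128624 -0.05075685 -0.00473034] [ 2.32970355e+00  2.10640918e+00 -1.34033370e-03] [-0.58442535  0.38902672 -0.79604274]
```

View pics/m3.png

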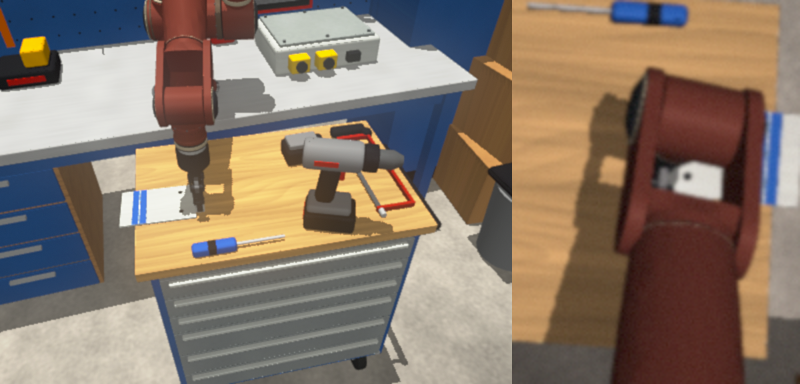

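The line is still about 20 mm inside the edge. In the top crop the band is at x≈763–783 and the front end at about 798. I'll push 15 mm more while finishing the turn, then back away for a clear measurement.

>>> jog_arm(plan=[[-0.25,0,0,0,0,-0.0126,0.6],[-0.25,0,0,0,0,-0.0126,0.6],[-0.25,0,0,0,0,-0.0126,0.6],[0,0,0,0,0,0,0.6],[0,0,0,0,0,0,0.6]])

```text
t: 15.1
tool_pos: [0.58, -0.0654, -0.0047]
tool_rot: [2.298, 2.14, -0.001]
contact_force: [0.8, -0.2, 0.1]
opening: 0.0682
grip_force: 0.0
```

```bash
cat >> h.py <<'E'
def measure(tag):
    p,d=ctrl.get_image("top");np.savez(f"pics/{tag}.npz",p=p,d=d)
    o0,t=np.array([.54565,-.20611]),np.array([.99749,-.07075]);n=np.array([.07075,.99749])
    hsv=cv2.cvtColor(p,cv2.COLOR_RGB2HSV)
    b=(hsv[...,0]>100)&(hsv[...,0]<130)&(hsv[...,1]>110);b[:190]=0;b[275:]=0;b[:,:330]=0;b[:,:]&=(np.arange(512)<410)
    f=cv2.GaussianBlur(p,(3,3),0).astype(float);out=[]
    ys,xs=np.nonzero(b)
    for v in range(190,275):
        c=xs[ys==v]
        if len(c)<6:continue
        lo,hi=c.min(),c.max();r=f[v,:,0]*1.0
        # line = brightest interior (red channel low in blue)
        m=np.arange((lo+hi)//2-3,(lo+hi)//2+5);w=r[m]-r[m].min();u=(w*m).sum()/w.sum()
        W=cast("top",[[u,v],[lo-.5,v],[hi+.5,v]],.006)[:,:2]-o0
        out.append(np.r_[W[0]@t,W@n])
    return np.array(out)
E
python3 - <<'E'
from h import *
o=ctrl.get_obs();print(o["tool_pos"],o["tool_rot"])
m=measure("t4");print((m*1000).round(1)[::4])
E
```

```text
[ 0.5800446  -0.06537033 -0.00469244] [ 2.29823579e+00  2.14046581e+00 -1.12255341e-03]
[[ 74.6 -15.   -4.3 -20. ]]
```

>>> jog_arm(plan=[[0.5,0,0,0,0,0,0.6],[0,0,-1,0,0,0,0.6],[0,0,-1,0,0,0,0.6],[0,0,-1,0,0,0,0.6],[0.7,0,-1,0,0,0,0.6],[0.7,0,-1,0,0,0,0.6],[0.7,0,-1,0,0,0,0.6],[0.7,0,-1,0,0,0,0.6]])

```text
t: 15.95
tool_pos: [0.5846, 0.0022, 0.1361]
tool_rot: [2.298, 2.141, -0.0]
contact_force: [-0.6, 0.4, 0.3]
opening: 0.0683
grip_force: 0.0
```

>>> jog_arm(plan=[[0.5,0,-1,0,0,0,0.6],[0.5,0,-1,0,0,0,0.6],[0.5,0,-1,0,0,0,0.6],[0,0,0,0,0,0,0.6]])

```text
t: 16.35
tool_pos: [0.5888, 0.0324, 0.1991]
tool_rot: [2.293, 2.14, 0.007]
contact_force: [0.5, 0.5, 0.6]
opening: 0.0683
grip_force: 0.0
```

```bash
python3 - <<'E'
from h import *
o=ctrl.get_obs();print(o["tool_pos"],o["tool_rot"])
m=measure("t5");print((m*1000).round(1)[::4])
for k in(1,2,3):print(np.polyfit(m[:,0],m[:,k],1))
p=np.load("pics/t5.npz")["p"];cv2.imwrite("pics/t5.png",cv2.resize(p[140:340,200:400,::-1],(600,600)))
E
```

```text
[0.58877493 0.03240108 0.19907118] [2.29335597 2.1398995  0.00720155]
[[ 76.4  -4.7  11.5 -19.9]
 [ 65.9  -4.7  11.  -20.3]
 [ 55.4  -4.7  10.6 -20.7]
 [ 44.9  -4.3  10.2 -18.5]
 [ 34.4  -3.7  12.4 -18.8]
 [ 24.   -3.8  12.  -19.2]
 [ 13.6  -3.9  11.6 -19.6]
 [  3.3  -4.2  11.1 -20. ]
 [ -7.   -4.3  10.7 -20.3]
 [-17.3  -4.2  12.9 -18.1]
 [-27.7  -3.8  12.5 -18.5]]
[-0.00622842 -0.00400474]
[-0.00853524  0.01169909]
[-0.00601554 -0.01929234]
```

View pics/t5.png

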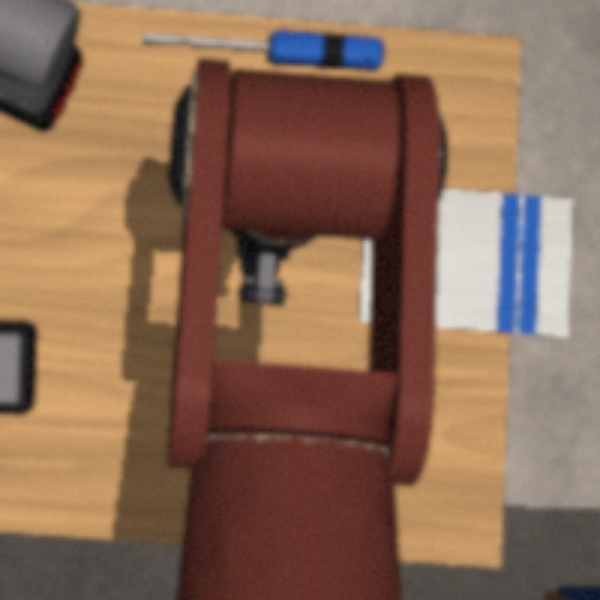

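The arm is clear of the band. The line is about 4 mm outside the edge and parallel to within 0.4°, so it needs 6 mm more. I'll go back down behind the plate and nudge it.

>>> jog_arm(plan=[[-0.5,0,1,0,0,0,0.6],[-0.5,0,1,0,0,0,0.6],[-0.5,0,1,0,0,0,0.6],[-0.6,0,1,0,0,0,0.6],[-0.6,0,1,0,0,0,0.6],[-0.6,0,1,0,0,0,0.6],[-0.6,0,1,0,0,0,0.6],[0,0,0,0,0,0,0.6]])

```text
t: 17.2
tool_pos: [0.5773, -0.0473, 0.05]
tool_rot: [-2.296, -2.134, 0.009]
contact_force: [-0.6, 0.3, -0.2]
opening: 0.0682
grip_force: 0.0
```

>>> jog_arm(plan=[[0,0,0.9,0,0,0,0.6],[0,0,0.8,0,0,0,0.6],[0,0,0.5,0,0,0,0.6],[0,0,0,0,0,0,0.6],[0,0,0,0,0,0,0.6]])

```text
t: 17.7
tool_pos: [0.5813, -0.0465, 0.0113]
tool_rot: [-2.299, -2.141, 0.0]
contact_force: [0.7, -0.5, 0.9]
opening: 0.0686
grip_force: 0.0
```

>>> jog_arm(plan=[[0,0,0.5,0,0,0,0.6],[0,0,0.3,0,0,0,0.6],[-0.5,0,0,0,0,0,0.6],[-0.2,0,0,0,0,0,0.6],[-0.15,0,0,0,0,0,0.6],[-0.15,0,0,0,0,0,0.6],[0,0,0,0,0,0,0.6],[0,0,0,0,0,0,0.6]])

```text
t: 18.5
tool_pos: [0.5801, -0.0668, -0.0044]
tool_rot: [2.299, 2.141, 0.0]
contact_force: [0.6, 0.6, -0.3]
opening: 0.0682
grip_force: 0.1
```

>>> jog_arm(plan=[[-0.1,0,0,0,0,0,0.6],[-0.1,0,0,0,0,0,0.6],[-0.05,0,0,0,0,0,0.6],[0,0,0,0,0,0,0.6],[0,0,0,0,0,0,0.6]])

```text
t: 19.0
tool_pos: [0.5796, -0.0715, -0.0045]
tool_rot: [-2.299, -2.141, -0.001]
contact_force: [-0.2, 4.5, 2.2]
opening: 0.0683
grip_force: 2.0
```

Now I'll retreat and check.

>>> jog_arm(plan=[[0.6,0,0,0,0,0,0.6],[0,0,-1,0,0,0,0.6],[0,0,-1,0,0,0,0.6],[0,0,-1,0,0,0,0.6],[0.7,0,-1,0,0,0,0.6],[0.7,0,-1,0,0,0,0.6],[0.7,0,-1,0,0,0,0.6],[0.7,0,-1,0,0,0,0.6]])

```text
t: 19.8
tool_pos: [0.584, -0.0034, 0.1358]
tool_rot: [2.299, 2.14, -0.002]
contact_force: [-0.8, 1.4, -0.8]
opening: 0.0682
grip_force: 0.0
```

>>> jog_arm(plan=[[0.5,0,-1,0,0,0,0.6],[0.5,0,-1,0,0,0,0.6],[0.5,0,-1,0,0,0,0.6],[0,0,0,0,0,0,0.6],[0,0,0,0,0,0,0.6]])

```text
t: 20.3
tool_pos: [0.5864, 0.0261, 0.1949]
tool_rot: [2.298, 2.141, -0.001]
contact_force: [-0.3, -0.7, -0.5]
opening: 0.0683
grip_force: 0.0
```

```bash
python3 - <<'E'
from h import *
o=ctrl.get_obs();print(o["tool_pos"])
m=measure("t6");print((m*1000).round(1)[::5])
for k in(1,2,3):print(np.polyfit(m[:,0],m[:,k],1))
a=np.load("pics/t6.npz");rows=[v for v in range(165,320) if not 195<v<262]
oo,t,res=edge_line("top",a["p"],a["d"],0,rows);print(oo,t,np.percentile(res,90),(oo-[.54565,-.20611])@[.07075,.99749])
W=backproj("top",a["d"]);print("plate z",np.nanmedian(W[210:245,378:388,2]))
p=a["p"];q=np.load("pics/top0.npz")["p"];s,_=ctrl.get_image("scene")
cv2.imwrite("pics/t6.png",np.hstack([s,cv2.resize(p[150:342,240:384],(288,384))])[:,:,::-1])
E
```

```text
[0.58638085 0.02605268 0.1949232 ]
[[ 76.8 -10.5   6.2 -25.2]
 [ 63.7  -9.8   5.7 -25.6]
 [ 50.6 -10.2   5.2 -26.1]
 [ 37.5 -10.1   7.3 -26.6]
 [ 24.5  -9.8   6.8 -24.4]
 [ 11.5  -9.6   6.3 -24.9]
 [ -1.4  -9.7   5.8 -25.3]
 [-14.3 -10.2   5.2 -25.8]
 [-27.2 -10.1   7.3 -26.3]]
[-0.00220221 -0.00986464]
[0.00802226 0.00561479]
[-0.00389276 -0.02533481]
[ 0.47696534 -0.20121564] [ 0.99749017 -0.0708051 ] 0.0006640939094598355 2.2635608160628644e-05
plate z 0.006507868885042967
```

View pics/t6.png

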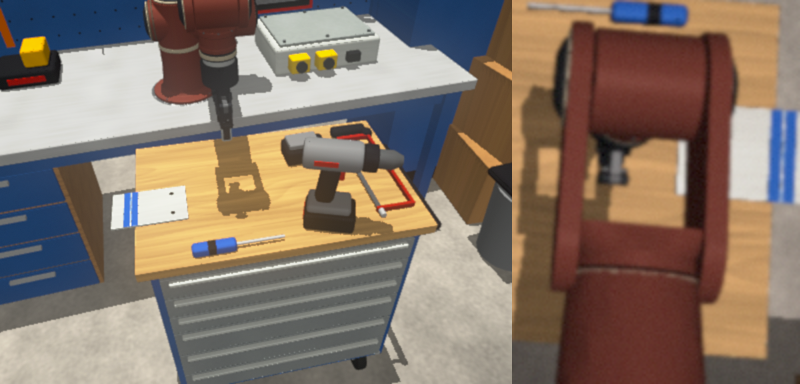

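The line is about 10 mm outside the edge and parallel to it. The plate lies flat, the other things are where they were, and the arm touches nothing.

```bash
python3 -c "
from station import ctrl
print(ctrl.finish_job())"
```

```text
the job is handed in; nothing more can be done
None
```

The plate has been slid out and the job handed in at about 20 s; the top camera puts the scribed line about 10 mm outside the right-hand edge and parallel to within about 0.2°, with the plate lying flat and no sign in the pictures that the drill, hacksaw, battery pack or screwdriver moved.

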